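Lay the glove carton down in its holder

ROBOT

A 6-joint arm with a two-finger parallel gripper is mounted at the origin on the work surface. World frame = base frame: x ahead of the robot, y to its left, z up, the work surface at z = 0. Lengths are in m, angles in rad, forces in N, time in s.
With the tool pointing down it reaches from about 0.35 to 0.85 m from the base axis. Payload 8.1 kg.
Tool frame: the origin (TCP) lies at the very end of the fingers, on their centre line; the grasp point (between the pads) lies 19 mm behind it; z points along the fingers, y is the line along which they close (so a half turn about z gives the same grasp; the last joint's range is limited). The gripper opens to 93 mm and grips with 3 to 60 N. Pads are 15 mm wide; open, the fingers measure 128 mm over their backs; the gripper's body (75 mm by 188 mm) begins 65 mm behind the grasp point.
Start: joints at [-1.211, 0.13, 1.488, -0, 1.523, -0.085], TCP at [0.258, -0.542, 0.219] pointing down, gripper open.
Joint ranges: [-2.96, 2.96], [-0.89, 2.26], [0.02, 2.5], [-1.34, 4.48], [0, 2.73], [-2.66, 2.66]. Speed limits (rad/s): [2.39, 2.39, 2.79, 3.14, 3.14, 3.14].

INTERFACE

Orientations are given as a 3x3 rotation matrix whose columns are the frame's x, y, z axes.
In Python, from cell import get_obs, capture, calibration, close_job gives the robot as it stands. The module is installed in compiled form; this text tells all that it offers.
- The arm moves only by the tool arm_command, never from a script. Its arguments are lists of equal length, an entry for each row: "offset": the shift along the tool's x, y, z in m, a list of three; "spin": the turn about the tool's z in rad; "hand": the opening, from 0 (shut) to 1 (fully open). In form: {"offset": [[tx, ty, tz], ...], "spin": [spin, ...], "hand": [hand, ...]}. A call has 1 to 12 rows; each row is the pose to reach, as a shift and turn from the pose commanded when the call began, along the tool's axes at that moment; what a row does not reach only later rows make up. A row lasts 1/12 s, in which the tool goes at most 41.7 mm and 7.16 degrees, less where a joint would pass 70% of its speed; a pose out of reach is approached as far as the arm can. A call with a gripper value outside its range is refused whole. The fingers move at their own pace and stop on an object; the grip force is fixed at half the most. Time passes only in rows, so rows that repeat a pose let the fingers close. It gives the time, the measured TCP pose, the force, the opening and the grip force at its end, in the units of the state.
- get_obs(): the state, without advancing time (a new reading comes with each control period).
- capture(name): name is "scene" or "top" or "wrist"; returns (picture, depth): 384x512x3 uint8, red, green, blue; 384x512 float32, m along the optical axis (not along the pixel's ray), 0 where there is no reading.
- calibration(name): a dict with "vertical_fov" (degrees; the focal length in pixels is half the picture's height over the tangent of half this angle, whatever the lens; pixels are square), "cx", "cy" (the principal point, pixels), "xyz" and "rotation" of the camera in the world. Camera axes: x right, y up, looking along -z (the intrinsics and any distortion apply to the point x, -y, -z); pixel columns grow to the right and rows downward; lengths in m; the calibration is good to about 2 mm. A picture is of the moment at which its call begins: read the wrist's pose just before it. calibration takes no time and is no camera call; for the wrist camera it gives the pose at the moment of the call.
- close_job(): hands the job in; it is judged then, once.
The state is a dict: "time_s": time; "joints": joint angles; "joint_vel": joint speeds; "joint_efforts": joint torques, N m; "tool_pos": TCP position; "eef_rot": TCP orientation; "wrist_force": force on the tool from outside, world axes, zero at the start; "wrist_torque": the same for the moment, N m; "opening": finger opening in m; "grip_force": force on a finger pad.
Only numpy, scipy, OpenCV 4.12 (cv2) and the standard library are available. Lean on these libraries where they do the work, as an engineer would, in place of code of your own. Each camera call takes 0.05 s, during which the arm holds its last target. There are 200 camera calls.

TASK

The carton of gloves is standing on edge in front of its white holder. Without picking it up (its end flaps are only tucked in), slide it upright until its foot is against the holder's front edge, then push high on it so that it tips over that edge and lies flat in the holder with the glove slot facing up, and push it squarely home against the back plate. Leave the other things on the desk where they are.

Things in the scene. Friction and masses are not known exactly. Their poses are not given: they have to be found in the camera images.
- carton: White and blue closed glove carton, glossy and slippery (friction 0.24 to 0.36 on desk, holder and fingers), 0.28 to 0.56 kg, evenly filled. Origin at the middle of the side it stands on. Standing free it slides if pushed below about 75 mm above the desk and may tip if pushed higher; with its foot against the holder's edge it tips when pushed high, and past about 30 degrees it falls by itself.
- carton_center (a point): Centre of the carton: 60 mm thick (x), 200 mm long (y), 112 mm high (z) as it stands at the start on a long narrow side. At the start its x axis points level towards the holder, within 0.13 rad of the holder's x; z up. The dark oval glove slot is in its -x face, turned away from the holder, so tipping it towards +x brings the slot up.
- carton_slot (a point): Centre of the dark oval glove slot, in the middle of the carton's 200 x 112 mm -x face, 30 mm from the carton's centre; axes as the carton's. It is 74 mm above the desk when the carton lies flat in the holder, slot up.
- tray: White weighted steel holder for the carton, fixed on the desk, 134 mm deep (x), 248 mm wide (y). Origin at the middle of its underside, on the desk; x points level from the open front edge to the back plate, z up. Two side wings, inner faces at y = +120 and -120 mm, from x = -45 mm to the back, tops 46 mm above the desk. Fully home, the lying carton's centre is at x = +7, z = 44 mm here.
- tray_edge (a point): Middle of the top of the holder's front edge, at x = -67 mm in the holder's frame, 14 mm above the desk: a sharp vertical step, the stop for the carton's foot. The floor slab behind it is 14 mm high throughout. At the start the carton's near face is 22 to 44 mm short of this edge and its centre within 14 mm of the holder's centre line.
- tray_back (a point): Middle of the foot of the back plate's inner face, at x = +63 mm in the holder's frame, at floor level, 14 mm above the desk. The back plate's top is 60 mm above the desk.
- dish: Stainless oval instrument dish, 212 x 124 mm, 25 mm high, standing to one side of the work; leave it alone. Origin at the centre of its underside.
- tub: Black open tub of small bottles, 150 x 210 mm, 125 mm high over the bottles, standing to the other side of the work; leave it alone. Origin at the centre of its underside.
- spray: Clear spray bottle with white trigger head, 56 mm across, 181 mm high, standing behind the holder's back plate; leave it alone. Origin at the centre of its underside.
- cleanser: White bottle with blue cap, 48 mm across, 130 mm high, standing behind the holder's back plate; leave it alone. Origin at the centre of its underside.
There are look-alikes about, which are no part of the job. What is shaped like the carton but orange is not meant.

How it is judged:
By the outcome, as a careful person would: the job done as asked, in the order asked, and still so for the second after the job is handed in, with the robot touching nothing.
It also fails if it takes over 40 s, if anything falls off the work surface, if the arm or the gripper's body presses on something with over 40 N, if the wrist force passes 120 N, or if a joint passes its speed limit or range.

## Working session

There is one attempt and no reset: what is moved stays moved. The work goes in short steps, Python scripts to look and compute and a tool call to move; the robot and the scene stay as the last step left them, time stands still between calls to the robot, and variables do not carry over. Pictures are saved under pics/ and viewed, at most 10 in all, crops included, and the job is handed in when it is done.

Besides the shell and the picture viewer there is one more tool, called in YAML: its name, and indented under it one key for each argument. arm_command: Moves the arm, as the interface text tells. Its arguments: {"type":"object","properties":{"offset":{"type":"array","items":{"type":"array","items":{"type":"number"}}},"spin":{"type":"array","items":{"type":"number"}},"hand":{"type":"array","items":{"type":"number"}}},"required":["offset","spin","hand"]}

```bash
mkdir -p pics
cat > h.py <<'E'
import numpy as np,cv2
from cell import *
def cam(n):
    c=calibration(n); return c
def pts(n,dep,c=None):
    c=c or calibration(n); f=192/np.tan(np.radians(c["vertical_fov"])/2)
    v,u=np.mgrid[0:384,0:512]
    p=np.stack([(u-c["cx"])/f*dep,-(v-c["cy"])/f*dep,-dep],-1)
    return p@np.array(c["rotation"]).T+np.array(c["xyz"])
E
python3 - <<'E'
from h import *
for n in("scene","top"):
    c=calibration(n);print({k:(np.round(v,3).tolist() if not isinstance(v,str) else v) for k,v in c.items()})
    p,d=capture(n);np.savez(f"{n}0.npz",p=p,d=d)
    cv2.imwrite(f"pics/{n}0.png",p[...,::-1]);print((d==0).mean())
o=get_obs();print(o["eef_rot"],o["tool_pos"],o["time_s"])
E
```

```text
{'vertical_fov': 55.677, 'cx': 254.644, 'cy': 189.364, 'xyz': [1.275, 0.314, 0.901], 'rotation': [[-0.39, -0.677, 0.624], [0.921, -0.285, 0.267], [-0.003, 0.678, 0.735]]}
0.0038604736328125
{'vertical_fov': 43.085, 'cx': 253.636, 'cy': 193.616, 'xyz': [0.306, 0.021, 1.608], 'rotation': [[0.008, 0.987, -0.163], [-1.0, 0.011, 0.015], [0.017, 0.163, 0.986]]}
0.004124959309895833
[[ 9.02688922e-01  4.30293364e-01 -5.75119226e-04]
 [ 4.30293715e-01 -9.02687521e-01  1.59913696e-03]
 [ 1.68945074e-04 -1.69099341e-03 -9.99998556e-01]] [ 0.25801451 -0.54111186  0.21769094] 0.1
```

View pics/scene0.png

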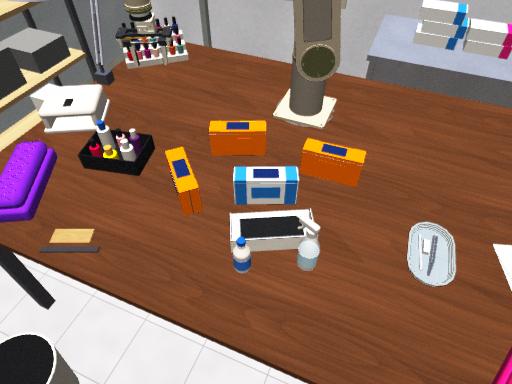

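View pics/top0.png

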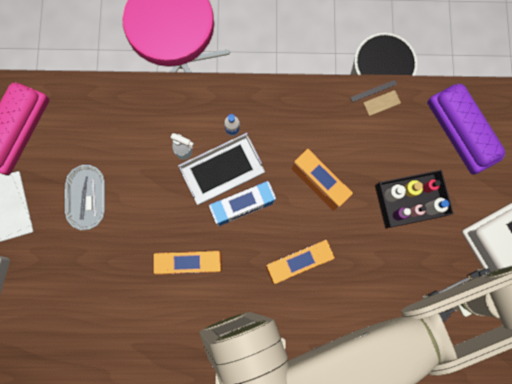

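The scene view shows the white/blue carton at about (266,186) with the holder behind it at (271,230). In the top view they are at (243,203) and (222,168). 

Candidates for the carton in the top view:
- White/blue at (243,203). It fits the description: white and blue, standing in front of the white holder.
- Orange at (187,262), (301,261) and (323,178). These are look-alikes and not meant.
- White/blue boxes on the far shelf, scene (444,20). These aren't in front of the holder.

I'll confirm this in a crop and measure.

Run:
```python
from h import *
z=np.load("top0.npz");p,d=z["p"],z["d"]
P=pts("top",d)
cv2.imwrite("pics/crop0.png",cv2.resize(p[110:290,130:370],None,fx=3,fy=3,interpolation=cv2.INTER_CUBIC)[...,::-1])
def roi(m,r):
    k=np.zeros_like(m);k[r[1]:r[3],r[0]:r[2]]=1;return m&k
def rect(m,name):
    n,l,s,_=cv2.connectedComponentsWithStats(m.astype(np.uint8));i=1+s[1:,4].argmax();m=l==i
    q=P[m];r=cv2.minAreaRect((q[:,:2]*1000).astype(np.float32));print(name,m.sum(),r,"zmed",np.median(q[:,2]))
    print(np.round(cv2.boxPoints(r)).tolist());return m
Z=P[...,2]
print("desk",np.median(Z[300:330,60:140]))
rect(roi((Z>.1)&(Z<.125),(195,175,285,230)),"carton top")
T=(165,128,270,205)
rect(roi((Z>.006)&(Z<.07),T),"tray all")
rect(roi((Z>.006)&(Z<.025),T),"tray floor")
rect(roi((Z>.052)&(Z<.07),T),"back top")
rect(roi((Z>.04)&(Z<.051),T),"wings")
for n,r in(("dish",(55,155,112,240)),("tub",(370,165,460,235)),("spray",(165,125,200,162)),("cleanser",(220,108,245,136)),("orL",(145,240,230,285)),("orR",(258,235,345,290)),("orU",(285,140,360,215))):rect(roi(Z>.015,r),n)
# scene view
z=np.load("scene0.npz");P=pts("scene",z["d"]);Z=P[...,2]
rect(roi((Z>.1)&(Z<.125),(225,150,310,215)),"scene carton top")
rect(roi((Z>.006)&(Z<.025),(222,205,325,260)),"scene tray floor")
rect(roi((Z>.053)&(Z<.07),(222,205,325,260)),"scene tray back")
```

```text
desk 0.00021628558616504368
carton top 1250 ((528.384033203125, 34.43377685546875), (62.50497817993164, 199.8883819580078), 22.992008209228516) zmed 0.1113814782894671
[[461.0, 114.0], [539.0, -70.0], [596.0, -45.0], [518.0, 139.0]]
tray all 3213 ((657.319091796875, 101.3823013305664), (161.99838256835938, 263.0506286621094), 28.180618286132812) zmed 0.014623258626693891
[[524.0, 179.0], [648.0, -53.0], [791.0, 24.0], [667.0, 256.0]]
tray floor 2791 ((645.2606811523438, 100.91361999511719), (142.15933227539062, 246.75393676757812), 27.294193267822266) zmed 0.013888672436765281
[[526.0, 178.0], [639.0, -41.0], [765.0, 24.0], [652.0, 243.0]]
back top 136 ((707.2005004882812, 133.12986755371094), (6.242122650146484, 245.44715881347656), 27.11253547668457) zmed 0.06017499204397925
[[648.0, 241.0], [760.0, 22.0], [766.0, 25.0], [654.0, 244.0]]
wings 23 ((712.541748046875, 120.4263916015625), (3.438002109527588, 62.629722595214844), 27.513404846191406) zmed 0.045986129961193445
[[697.0, 147.0], [725.0, 92.0], [729.0, 93.0], [700.0, 149.0]]
dish 455 ((414.14984130859375, 351.69671630859375)
[... 1285 characters left out ...]

[[271.0, -13.0], [559.0, -312.0], [703.0, -172.0], [415.0, 126.0]]
scene carton top 1059 ((531.3365478515625, 32.24089813232422), (62.55666732788086, 200.1588134765625), 22.94518280029297) zmed 0.11204736951243632
[[464.0, 112.0], [542.0, -72.0], [599.0, -48.0], [521.0, 137.0]]
scene tray floor 1801 ((634.7855224609375, 93.67416381835938), (101.12789154052734, 242.60926818847656), 26.41168785095215) zmed 0.01430900764506804
[[536.0, 180.0], [643.0, -37.0], [734.0, 8.0], [626.0, 225.0]]
scene tray back 169 ((708.2860107421875, 133.50592041015625), (7.352614879608154, 169.27935791015625), 27.615478515625) zmed 0.060084298145209436
[[666.0, 207.0], [744.0, 57.0], [751.0, 60.0], [672.0, 210.0]]
```

View pics/crop0.png

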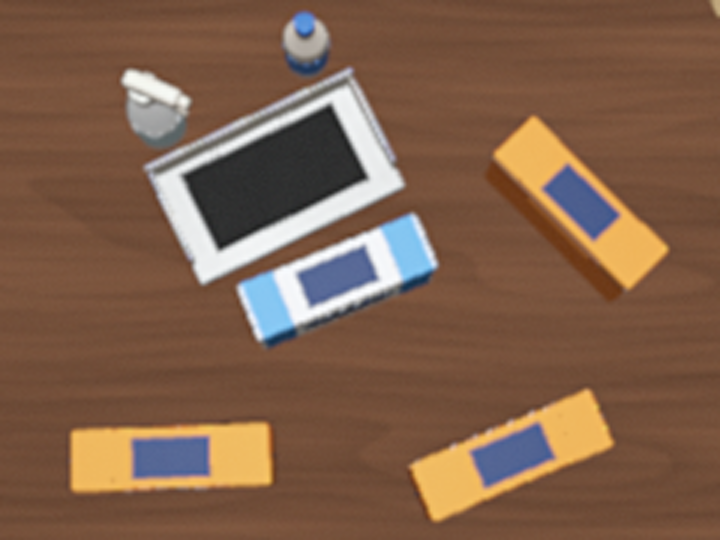

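The crop confirms it: the white/blue carton lies just in front of the white holder, and the other three are orange. 

Measurements:
- **Holder:** centre about (0.649, 0.103), yaw 27.2°.
- **Carton:** centre about (0.530, 0.0335), yaw 23.0°, so its near face is about 40 mm short of the edge.

I'll push with both fingers open and the tool's x axis along the holder's x axis.

arm_command:
  offset:
    - [0.035,-0.033,0]
    - [0.07,-0.066,0]
    - [0.105,-0.099,0]
    - [0.14,-0.132,0]
    - [0.17,-0.16,0]
    - [0.2,-0.19,0]
    - [0.23,-0.217,0]
    - [0.26,-0.245,0]
    - [0.29,-0.273,0]
    - [0.318,-0.3,0]
    - [0.345,-0.325,0]
    - [0.37,-0.35,0]
  spin: [-0.03,-0.03,-0.03,-0.03,-0.03,-0.03,-0.03,-0.03,-0.03,-0.03,-0.03,-0.03]
  hand: [1,1,1,1,1,1,1,1,1,1,1,1]

```text
time_s: 1.1
tool_pos: [0.4385, -0.0732, 0.2185]
eef_rot: [[0.889, 0.457, 0.0], [0.457, -0.889, -0.0], [0.0, 0.0, -1.0]]
wrist_force: [0.8, -1.4, -0.2]
opening: 0.0927
grip_force: 0.0
```

arm_command:
  offset:
    - [0.02,-0.017,0]
    - [0.04,-0.034,0]
    - [0.057,-0.05,0]
    - [0.057,-0.05,0]
    - [0.057,-0.05,0.04]
    - [0.057,-0.05,0.08]
    - [0.057,-0.05,0.12]
    - [0.057,-0.05,0.15]
    - [0.057,-0.05,0.17]
    - [0.057,-0.05,0.173]
    - [0.057,-0.05,0.173]
  spin: [0,0,0,0,0,0,0,0,0,0,0]
  hand: [1,1,1,1,1,1,1,1,1,1,1]

```text
time_s: 2.02
tool_pos: [0.4645, -0.0049, 0.0442]
eef_rot: [[0.89, 0.457, -0.004], [0.457, -0.89, 0.0], [-0.003, -0.002, -1.0]]
wrist_force: [-0.4, -0.1, 1.0]
opening: 0.0932
grip_force: 0.0
```

arm_command:
  offset:
    - [0.01,-0.005,0]
    - [0.018,-0.005,0]
    - [0.024,-0.005,0]
    - [0.03,-0.005,0]
    - [0.035,-0.005,0]
    - [0.04,-0.005,0]
    - [0.045,-0.005,0]
    - [0.05,-0.005,0]
    - [0.055,-0.005,0]
    - [0.06,-0.005,0]
    - [0.064,-0.005,0]
    - [0.064,-0.005,0]
  spin: [0,0,0,0,0,0,0,0,0,0,0,0]
  hand: [1,1,1,1,1,1,1,1,1,1,1,1]

```text
time_s: 3.02
tool_pos: [0.5216, 0.0294, 0.0457]
eef_rot: [[0.889, 0.457, 0.001], [0.457, -0.889, 0.0], [0.001, 0.0, -1.0]]
wrist_force: [0.6, -0.2, -0.2]
opening: 0.0928
grip_force: 0.0
```

```bash
cat >> h.py <<'E'
def look(tag):
    o=get_obs();t=np.array(o["tool_pos"])*1000;a=np.radians(27.2);R=np.array([[np.cos(a),np.sin(a)],[-np.sin(a),np.cos(a)]])
    print("TCP tray",np.round(R@(t[:2]-[649,103]),1),"z",round(t[2],1),"F",np.round(o["wrist_force"],1),"t",o["time_s"])
    for n,r in(("scene",(215,140,330,262)),("top",(165,120,300,235))):
        p,d=capture(n);cv2.imwrite(f"pics/{n}{tag}.png",p[r[1]:r[3],r[0]:r[2]][...,::-1].repeat(4,0).repeat(4,1))
        P=pts(n,d);q=P[r[1]:r[3],r[0]:r[2]].reshape(-1,3);c=p[r[1]:r[3],r[0]:r[2]].reshape(-1,3)
        T=np.c_[(q[:,:2]*1000-[649,103])@R.T,q[:,2]*1000]
        for lo,hi in((100,125),(66,82)):
            m=(T[:,2]>lo)&(T[:,2]<hi)&(T[:,0]>-200)&(T[:,0]<58)&(abs(T[:,1])<125)
            if m.sum()>40:
                s=T[m];rr=cv2.minAreaRect(s[:,:2].astype(np.float32));print(n,lo,hi,m.sum(),np.round(rr[0],1),np.round(rr[1],1),round(rr[2],1),"z",np.median(s[:,2]).round(1))
E
python3 -c "
from h import *;look('1')"
```

```text
TCP tray [-146.9   -7.2] z 45.7 F [ 0.6 -0.2 -0.2] t 3.0167
scene 100 125 1099 [-112.2   -8.6] [ 76.7 199.1] 0.3 z 112.1
scene 66 82 230 [-77.   -8.2] [196.6   7.7] 89.7 z 74.5
top 100 125 77 [-104.7   68.5] [57.4 51.2] 0.4 z 111.2
```

View pics/scene1.png

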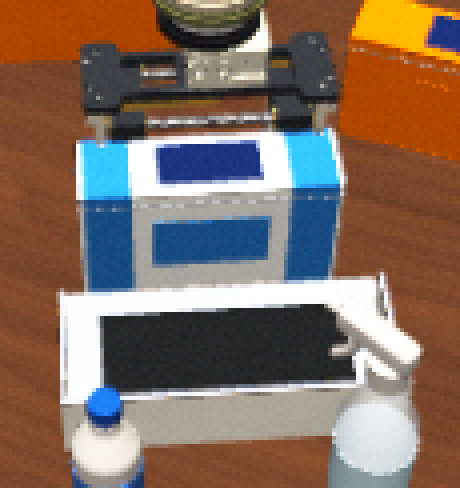

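The carton is upright and square to the holder, with its foot about 8–12 mm short of the edge (hidden in the scene crop around (210,290)). I'll continue slowly until the foot is against the edge.

arm_command:
  offset:
    - [0.003,0,0]
    - [0.006,0,0]
    - [0.008,0,0]
    - [0.01,0,0]
    - [0.01,0,0]
  spin: [0,0,0,0,0]
  hand: [1,1,1,1,1]

```text
time_s: 3.53
tool_pos: [0.5301, 0.0338, 0.0457]
eef_rot: [[0.889, 0.457, 0.0], [0.457, -0.889, 0.0], [0.0, 0.0, -1.0]]
wrist_force: [-1.1, -0.6, 0.3]
opening: 0.0931
grip_force: 0.0
```

arm_command:
  offset:
    - [0.001,0,0]
    - [0.002,0,0]
    - [0.002,0,0]
  spin: [0,0,0]
  hand: [1,1,1]

```text
time_s: 3.78
tool_pos: [0.5316, 0.0345, 0.0457]
eef_rot: [[0.889, 0.457, -0.0], [0.457, -0.889, -0.0], [-0.0, -0.0, -1.0]]
wrist_force: [-1.6, -0.4, 0.6]
opening: 0.0931
grip_force: 0.6
```

```bash
python3 -c "
from h import *;look('2')"
```

```text
TCP tray [-135.8   -7.3] z 45.7 F [-1.6 -0.4  0.6] t 3.7833
scene 100 125 1120 [-101.2   -8.2] [ 75.9 201.1] 0.9 z 112.0
scene 66 82 231 [-66.3  -7.9] [198.1   7.1] 89.9 z 74.3
top 100 125 74 [-103.     6.8] [182.8  56. ] 81.7 z 111.8
```

arm_command:
  offset:
    - [0.001,0,0]
    - [0.002,0,0]
    - [0.002,0,0]
  spin: [0,0,0]
  hand: [1,1,1]

```text
time_s: 4.13
tool_pos: [0.5321, 0.0348, 0.0454]
eef_rot: [[0.89, 0.457, -0.003], [0.457, -0.89, -0.001], [-0.003, -0.0, -1.0]]
wrist_force: [-8.4, -3.7, 3.9]
opening: 0.0933
grip_force: 4.2
```

arm_command:
  offset:
    - [0.001,0,0]
    - [0.002,0,0]
    - [0.002,0,0]
  spin: [0,0,0]
  hand: [1,1,1]

```text
time_s: 4.38
tool_pos: [0.5325, 0.035, 0.045]
eef_rot: [[0.89, 0.456, -0.006], [0.456, -0.89, -0.002], [-0.006, -0.001, -1.0]]
wrist_force: [-13.6, -6.8, 8.6]
opening: 0.093
grip_force: 7.6
```

```bash
python3 -c "
from h import *;look('3')"
```

```text
TCP tray [-134.7   -7.2] z 45.0 F [-13.6  -6.8   8.6] t 4.3833
scene 100 125 1127 [-99.6  -8.2] [199.9  76. ] 89.8 z 112.3
scene 66 82 226 [-65.1  -7.8] [  7.  198.4] 0.2 z 74.3
top 100 125 72 [-93.3  67.8] [59.8 52.6] 0.3 z 110.9
```

The force rose to 15 N without the carton moving further, so the foot is against the edge. I'll back off, rise, and push high.

arm_command:
  offset:
    - [-0.005,0,0]
    - [-0.012,0,0]
    - [-0.012,0,0]
    - [-0.012,0,-0.025]
    - [-0.012,0,-0.045]
    - [-0.012,0,-0.053]
    - [-0.012,0,-0.053]
    - [-0.006,0,-0.053]
    - [-0.002,0,-0.053]
    - [0.002,0,-0.053]
    - [0.006,0,-0.053]
    - [0.01,0,-0.053]
  spin: [0,0,0,0,0,0,0,0,0,0,0,0]
  hand: [1,1,1,1,1,1,1,1,1,1,1,1]

```text
time_s: 5.48
tool_pos: [0.5437, 0.0411, 0.0976]
eef_rot: [[0.889, 0.457, -0.002], [0.457, -0.889, -0.0], [-0.002, -0.001, -1.0]]
wrist_force: [-2.2, -0.8, 1.2]
opening: 0.0926
grip_force: 0.9
```

arm_command:
  offset:
    - [0.004,0,0]
    - [0.008,0,0]
    - [0.012,0,0]
    - [0.016,0,0]
    - [0.02,0,0]
    - [0.02,0,0]
  spin: [0,0,0,0,0,0]
  hand: [1,1,1,1,1,1]

```text
time_s: 5.98
tool_pos: [0.5626, 0.0505, 0.0988]
eef_rot: [[0.889, 0.457, 0.001], [0.457, -0.889, 0.0], [0.001, 0.0, -1.0]]
wrist_force: [-0.1, 0.3, -0.2]
opening: 0.0927
grip_force: 0.1
```

```bash
python3 -c "
from h import *;look('4')"
```

```text
TCP tray [-100.9   -7.2] z 98.8 F [-0.1  0.3 -0.2] t 5.9833
scene 100 125 1258 [-60.5  -8.5] [ 75.8 200.2] 0.1 z 113.2
scene 66 82 98 [-36.6  -8.9] [197.7   7.9] 90.0 z 73.9
top 100 125 52 [-68.  -1.] [191.8  82.6] 89.5 z 106.0
```

View pics/scene4.png

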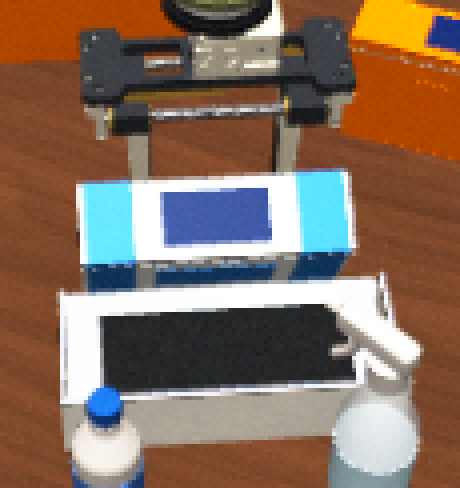

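The carton is tilting squarely over the edge, with its top face at (215,215) leaning towards the holder. I'll continue.

arm_command:
  offset:
    - [0.004,0,0]
    - [0.008,0,0]
    - [0.012,0,0]
    - [0.016,0,0]
    - [0.02,0,0]
    - [0.02,0,0]
    - [0.02,0,0]
    - [0.02,0,0]
    - [0.02,0,0]
    - [0.02,0,0]
  spin: [0,0,0,0,0,0,0,0,0,0]
  hand: [1,1,1,1,1,1,1,1,1,1]

```text
time_s: 6.92
tool_pos: [0.5794, 0.0591, 0.0986]
eef_rot: [[0.889, 0.457, -0.0], [0.457, -0.889, -0.0], [-0.0, -0.0, -1.0]]
wrist_force: [-0.4, -0.1, -0.3]
opening: 0.0935
grip_force: 0.0
```

```bash
python3 -c "
from h import *;look('5')"
```

```text
TCP tray [-82.   -7.2] z 98.6 F [-0.4 -0.1 -0.3] t 6.9167
scene 100 125 56 [-79.6  -6.1] [121.   18.1] 89.8 z 113.9
scene 66 82 1961 [-49.6  -8.1] [200.  118.1] 89.2 z 74.2
top 66 82 242 [-50.4  -5. ] [197.4 112.4] 89.8 z 73.4
```

View pics/scene5.png

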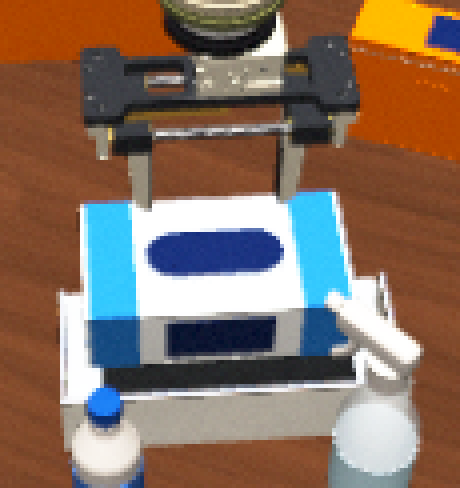

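The carton lies flat, slot up (oval at (215,250)), with its top at z = 74 mm and about 56 mm to go. I'll back off, lower the fingers behind it and push it home.

arm_command:
  offset:
    - [-0.02,0,0]
    - [-0.04,0,0]
    - [-0.052,0,0]
    - [-0.052,0,0]
    - [-0.052,0,0.03]
    - [-0.052,0,0.055]
    - [-0.052,0,0.062]
    - [-0.052,0,0.062]
    - [-0.045,0,0.062]
    - [-0.038,0,0.062]
    - [-0.032,0,0.062]
    - [-0.027,0,0.062]
  spin: [0,0,0,0,0,0,0,0,0,0,0,0]
  hand: [1,1,1,1,1,1,1,1,1,1,1,1]

```text
time_s: 8.02
tool_pos: [0.5575, 0.0472, 0.0382]
eef_rot: [[0.889, 0.457, 0.002], [0.457, -0.889, -0.0], [0.002, 0.001, -1.0]]
wrist_force: [-1.7, -0.4, -0.0]
opening: 0.0928
grip_force: 0.8
```

arm_command:
  offset:
    - [0.005,0,0]
    - [0.01,0,0]
    - [0.015,0,0]
    - [0.02,0,0]
    - [0.025,0,0]
    - [0.03,0,0]
    - [0.035,0,0]
    - [0.039,0,0]
    - [0.042,0,0]
    - [0.044,0,0]
    - [0.044,0,0]
  spin: [0,0,0,0,0,0,0,0,0,0,0]
  hand: [1,1,1,1,1,1,1,1,1,1,1]

```text
time_s: 8.93
tool_pos: [0.5951, 0.0672, 0.0366]
eef_rot: [[0.889, 0.457, 0.0], [0.457, -0.889, 0.0], [0.0, 0.0, -1.0]]
wrist_force: [0.8, -0.4, 0.3]
opening: 0.0929
grip_force: 0.0
```

```bash
python3 -c "
from h import *;look('6')"
```

```text
TCP tray [-64.3  -7.2] z 36.6 F [ 0.8 -0.4  0.3] t 8.9333
scene 66 82 2094 [-0.6 -7.7] [199.6 117.2] 90.0 z 74.2
top 66 82 213 [ 1.  -3.8] [198.7 111.8] 89.6 z 74.1
```

arm_command:
  offset:
    - [0.002,0,0]
    - [0.004,0,0]
    - [0.005,0,0]
    - [0.006,0,0]
    - [0.006,0,0]
  spin: [0,0,0,0,0]
  hand: [1,1,1,1,1]

```text
time_s: 9.45
tool_pos: [0.6002, 0.0698, 0.0366]
eef_rot: [[0.889, 0.457, 0.0], [0.457, -0.889, 0.0], [0.0, -0.0, -1.0]]
wrist_force: [-0.6, 0.5, 0.1]
opening: 0.0928
grip_force: 0.2
```

arm_command:
  offset:
    - [0.001,0,0]
    - [0.002,0,0]
    - [0.002,0,0]
  spin: [0,0,0]
  hand: [1,1,1]

```text
time_s: 9.7
tool_pos: [0.6009, 0.0703, 0.0365]
eef_rot: [[0.89, 0.457, -0.002], [0.457, -0.89, -0.001], [-0.002, -0.0, -1.0]]
wrist_force: [-5.9, -1.6, 3.6]
opening: 0.0926
grip_force: 3.1
```

arm_command:
  offset:
    - [0.001,0,0]
    - [0.002,0,0]
    - [0.002,0,0]
  spin: [0,0,0]
  hand: [1,1,1]

```text
time_s: 9.95
tool_pos: [0.601, 0.0705, 0.036]
eef_rot: [[0.89, 0.456, -0.006], [0.456, -0.89, -0.002], [-0.006, -0.001, -1.0]]
wrist_force: [-14.3, -4.5, 8.6]
opening: 0.0929
grip_force: 7.5
```

The force rises to 16 N with no further motion, so the carton is home. I'll push 2 mm more to seat both ends, then retreat and check.

arm_command:
  offset:
    - [0.001,0,0]
    - [0.002,0,0]
    - [0.002,0,0]
    - [-0.004,0,0]
    - [-0.012,0,0]
    - [-0.03,0,0]
    - [-0.05,0,0]
    - [-0.05,0,-0.04]
    - [-0.05,0,-0.08]
    - [-0.09,0,-0.11]
    - [-0.13,0,-0.11]
    - [-0.13,0,-0.11]
  spin: [0,0,0,0,0,0,0,0,0,0,0,0]
  hand: [1,1,1,1,1,1,1,1,1,1,1,1]

```text
time_s: 10.95
tool_pos: [0.4848, 0.0106, 0.1481]
eef_rot: [[0.889, 0.457, 0.001], [0.457, -0.889, -0.001], [0.001, 0.002, -1.0]]
wrist_force: [-0.7, -1.1, -1.7]
opening: 0.0925
grip_force: 0.0
```

```bash
python3 -c "
from h import *;look('7')"
```

```text
TCP tray [-188.3   -7.1] z 148.1 F [-0.7 -1.1 -1.7] t 10.95
scene 66 82 1880 [ 4.2 -7.6] [199.2 107.8] 89.6 z 74.4
top 66 82 1837 [ 4.3 -4.3] [107.3 198.9] 0.1 z 73.7
```

View pics/scene7.png

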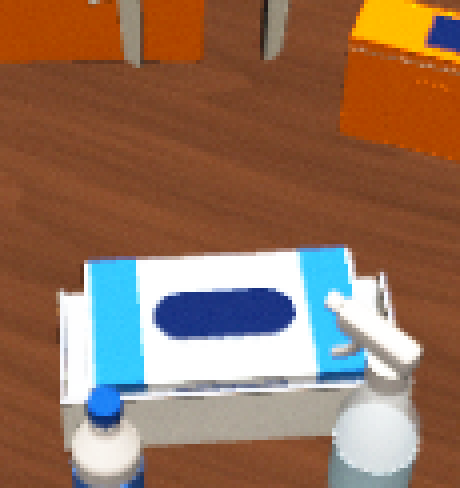

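View pics/top7.png

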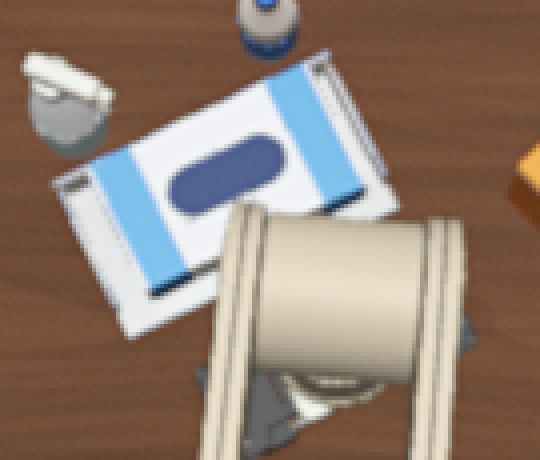

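The carton lies in the holder, slot up (oval at (225,315) in the scene crop and (227,175) in the top crop). It is square against the back plate and nothing else has moved. Its front side is at x ≈ −49.5 mm in the holder frame, which matches fully home.

```bash
python3 -c "
from cell import *;print(close_job())"
```

```text
the job is handed in; nothing more can be done
None
```

The carton lies flat in the holder with its slot up, square against the back plate; the arm is clear of it and the job is handed in at about 11 s of the 40 s allowed.

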